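# Return a used syringe through the drop flap

## Robot

A 6-joint arm with a two-finger parallel gripper is mounted at the origin on a cart in front of the work surface, level with it; the furniture and walls round the work are solid. World frame = base frame: x ahead of the robot, y to its left, z up, the work surface at z = 0. Lengths are in m, angles in rad, forces in N, time in s.
With the tool pointing down it reaches from about 0.25 to 0.775 m from the base axis. Payload 4 kg.
Tool frame: the origin (TCP) lies between the finger pads; the fingertips stand 25 mm ahead of it and the grasp point (between the pads) lies 6 mm ahead of it (robot.tip_reach is the z of the fingertips in the tool frame, in m); z points along the fingers, y is the line along which they close (so a half turn about z gives the same grasp; the last joint's range is limited). The gripper opens to 94 mm and grips with 3 to 60 N. Pads are 16 mm wide; open, the fingers measure 119 mm over their backs; the gripper's body (75 mm by 177 mm) begins 78 mm behind the grasp point.
Start: joints at [1.091, 0.087, 1.371, -0, 1.684, -0.103], TCP at [0.202, 0.511, 0.231] pointing down, gripper open.
Joint ranges: [-3.1, 3.1], [-0.76, 2.03], [0.27, 2.55], [-1.08, 4.22], [0.17, 2.65], [-2.57, 2.57]. Speed limits (rad/s): [2.79, 2.79, 3.14, 3.14, 3.14, 3.14].

## Interface

Orientations are given as [roll, pitch, yaw] about the fixed x, y, z axes, in that order (R = Rz(yaw) Ry(pitch) Rx(roll)).
In Python, from bench import robot gives the robot as it stands. The module is installed in compiled form; this text tells all that it offers.
- The arm moves only by the shell command python3 -m handwheel 'ROWS'. ROWS is JSON, a list of rows, each a list of 3 entries, a list of its own where there are three numbers: the turn, a rotation vector about the world's x, y, z in units of 90 degrees (1.0 is 90 degrees), then the shift along the world's x, y, z in units of 0.05 m (1.0 is 0.05 m), then the closure, from 0 (fully open) to 1 (shut). A call has 1 to 5 rows; each row shifts and turns the commanded pose from where the row before left it; what a row does not reach is not made up. A row lasts 1/10 s, in which the tool goes at most 50 mm and 8.59 degrees, less where a joint would pass 70% of its speed; a pose out of reach is approached as far as the arm can. A call with a number of a shift or a turn outside -1 to 1 is refused whole. A call with a gripper value outside its range is refused whole. The fingers move at their own pace and stop on an object; the grip force is fixed at half the most. Time passes only in rows, so rows that do not move let the fingers close. It gives the time, the measured TCP pose, the force, the opening and the grip force at its end, in the units of the state.
- robot.get_obs(): the state, without advancing time (a new reading comes with each control period).
- robot.snapshot(name): name is "scene" or "top" or "wrist"; returns (picture, depth): 480x640x3 uint8, red, green, blue; 480x640 float32, m along the optical axis (not along the pixel's ray), 0 where there is no reading.
- robot.calibration(name): a dict with "mtx" (3x3 intrinsics, pixels), "extrinsics" (4x4, takes a point from camera to world coordinates); the wrist camera has in their place "hand_eye" (4x4, takes a point from camera to tool coordinates, whose origin is the TCP and whose axes are the flange's). Camera axes: x right, y down, z forward; pixel columns grow to the right and rows downward; lengths in m; the calibration is good to about 2 mm. A picture is of the moment at which its call begins: read the wrist's pose just before it. calibration takes no time and is no camera call.
- robot.close_job(): hands the job in; it is judged then, once.
Trained networks look in the newest picture that a camera, given by its name, has taken for a name from the list of things; names that differ only in an ending like _2 or _b are one class to them, and where a whole thing is asked for, a point or a joint stands for the part that bears it (a point fixed in the world has none). Each returns a list of dicts, best first, with "p" (0 to 1); they miss things now and then, are a little off and sometimes report something else, mostly with a low value. They report only what shows in the picture. A call takes as long as a camera call. They do not tell look-alikes from the thing itself.
- robot.boxes_of(query, camera): "bbox" ([left, top, right, bottom] in pixels, round what is visible of it).
The state is a dict: "time": time; "joint_positions": joint angles; "qvel": joint speeds; "joint_torque": joint torques, N m; "tool_pos": TCP position; "ee_rot": TCP orientation; "wrist_force": force on the tool from outside, world axes, zero at the start; "wrist_torque": the same for the moment, N m; "width": finger opening in m; "finger_force": force on a finger pad.
Only numpy, scipy, OpenCV 4.12 (cv2) and the standard library are available. Lean on these libraries where they do the work, as an engineer would, in place of code of your own. Each camera call takes 0.05 s, during which the arm holds its last target. There are 200 camera calls.

## Task

Without picking it up, push the used feeding syringe that lies on the loading tray of the return box across onto the closed drop flap with the fingertips, then press the flap down so that the syringe slides off into the box. Take the fingers away so that the flap swings shut by itself; leave the forceps and the food cup where they are.

Things in the scene. Friction and masses are not known exactly. Their poses are not given: they have to be found in the camera images.
- return_box: Plastic return box for used syringes, fixed to the table, 243 mm deep (x), 250 mm wide (y), with white lid and translucent tub, a few older syringes on its floor (z = 6 mm). Flat top deck at z = 160 mm, front edge at x = -115 mm. Origin: on the table, under the middle of the line between loading tray and flap; x points to the box's back (away from the robot at yaw 0), y to its left, z up.
- tray (a point): Middle of the loading tray's surface: the front part of the deck, box x = -115 to -1 mm, flat, open at the front and toward the flap. Low rails 8 mm high run along the box's x on both sides of tray and flap (inner faces at box y = -76 and +76 mm). A back stop 12 mm high stands behind the flap, at box x = 101 mm.
- flap (a joint): Drop flap: level grey plate 94 mm deep (box x), 147 mm wide, 3 mm thick, next to the tray, its top 0.5 mm below the deck. Hinged along box y at its edge nearest the tray (box x = 4, z = 152 mm); the far edge swings down. 0 = shut, grows as it opens, 0.95 rad = fully open. It bears the syringe without opening; a counterweight swings it shut within 1 s when let go.
- flap_pad (a point): Centre of the ribbed thumb pad (27 x 60 mm) on top of the flap, 26 mm beyond the hinge and midway along it (box x = 30 mm, y = 0, z = 159.5 mm when shut); moves with the flap. Some 2 to 10 N here opens the flap; the syringe slides off it at about 0.4 to 0.7 rad.
- syringe_mid (a point): Middle of the used feeding syringe, 8 mm above what it lies on when flat. The syringe is 103 mm long, barrel about 12 mm thick, with a finger flange 26 mm wide, 16 mm from this point toward the plunger end; about 14 g. The x axis runs along the barrel toward the plunger. It starts lying flat across the loading tray, roughly along the box's y.
- forceps: White forceps, 131 x 15 x 10 mm, lying along the box's x on the deck beside the right-hand rail (bystander). Origin: centre of its underside.
- food_cup: Small clear cup of yellow mash, 42 mm across, 38 mm high, on the table to the left of the box (bystander). Origin: centre of its underside.
Not all that is in view belongs to the job. Leave any turquoise look-alike of the part that bears syringe_mid alone.

How it is judged:
On the way, in this order (a step that is already met when the one before it is completed fails the run):
1. the syringe lies on the flap while the flap is still shut or nearly so (below 0.2 rad) (x of syringe_mid in the frame of return_box above 0.015 m and z of syringe_mid in the frame of return_box above 0.15 m and value of joint flap below 0.2 rad), for 0.1 s.
2. the flap is pressed open, past 0.3 rad (value of joint flap above 0.3 rad), for 0.05 s.
At the end, for the whole second after the job is handed in: The syringe rests inside the box (its middle under 110 mm above the table, within the walls), the flap has swung shut (below 0.06 rad), and forceps and food cup are within 15 mm of where they were (z of syringe_mid in the frame of return_box between 0 and 0.11 m and x of syringe_mid in the frame of return_box between -0.112 and 0.125 m and y of syringe_mid in the frame of return_box between -0.122 and 0.122 m and value of joint flap below 0.06 rad and linear speed of used_syringe below 0.05 m/s and distance of each of forceps, food_cup from where it was at the start of the episode below 0.015 m); the robot touches nothing.
It fails at once if the syringe is lifted off the tray (its middle rises more than 15 mm above where it lies) (z of syringe_mid in the frame of return_box above 0.183 m).
It fails at once if the forceps are disturbed (15 mm) (distance of forceps from where it was at the start of the episode above 0.015 m).
It fails at once if the food cup is disturbed (15 mm) (distance of food_cup from where it was at the start of the episode above 0.015 m).
It also fails if it takes over 42 s, if anything falls off the work surface, if the arm or the gripper's body presses on something with over 40 N, if the wrist force passes 120 N, or if a joint passes its speed limit or range.

## Working session

There is one attempt and no reset: what is moved stays moved. The work goes in short steps, Python scripts to look and compute and a shell command to move; the robot and the scene stay as the last step left them, time stands still between calls to the robot, and variables do not carry over. Pictures are saved under pics/ and viewed, at most 10 in all, crops included, and the job is handed in when it is done.

```bash
mkdir -p pics
cat > h.py <<'E'
import numpy as np, cv2
from bench import robot
def snap(n,f=None):
    o=robot.get_obs(); p,d=robot.snapshot(n)
    if f: cv2.imwrite('pics/'+f+'.png',p[:,:,::-1])
    return p,d
def world(n,u,v,d):
    c=robot.calibration(n); K=np.array(c['mtx']); E=np.array(c['extrinsics'])
    u=np.asarray(u,float);v=np.asarray(v,float)
    P=np.stack([(u-K[0,2])/K[0,0]*d,(v-K[1,2])/K[1,1]*d,d,np.ones_like(d)],-1)
    return (P@E.T)[...,:3]
def cloud(n,d):
    v,u=np.mgrid[:480,:640]; return world(n,u,v,d)
E
python3 - <<'E'
from h import *
p,d=snap('top','top0'); 
for q in ['return_box','syringe_mid','flap','forceps','food_cup']:
    print(q,[(b['bbox'],round(b['p'],2)) for b in robot.boxes_of(q,'top')])
p,d=snap('scene','scene0')
np.save('d.npy',d)
o=robot.get_obs();print(o['time'],o['tool_pos'],o['ee_rot'])
E
```

```text
return_box [([291.2, 160.3, 442.4, 308.4], 0.98)]
syringe_mid [([341.0, 247.4, 395.1, 261.1], 0.84), ([257.3, 189.6, 274.9, 238.0], 0.53)]
flap [([325.6, 178.4, 413.3, 238.7], 0.77)]
forceps [([425.3, 219.7, 433.2, 271.0], 0.54)]
food_cup [([262.5, 250.8, 283.3, 268.2], 0.76)]
0.35 [0.20232535 0.51133538 0.23023938] [-3.14117010e+00 -3.98061646e-05  2.76482006e+00]
```

View pics/top0.png

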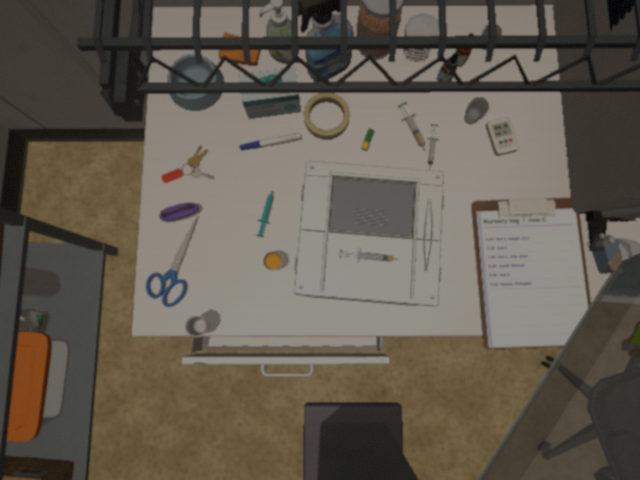

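View pics/scene0.png

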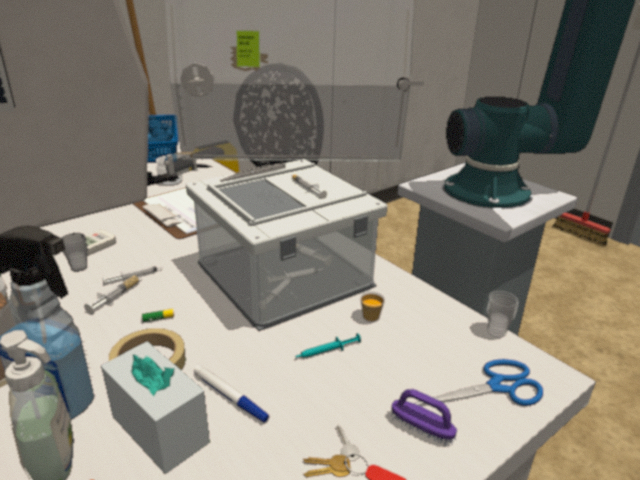

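The top view shows the box (corners about (305,162), (443,170), (438,304), (296,298)). The flap is in its upper half, the syringe lies on the tray at about (370,256), the forceps at (429,235) and the cup at (273,260). The turquoise look-alike is at (266,213).

Run:
```python
from h import *
p,d=snap('top'); np.save('dt.npy',d)
W=cloud('top',d)
c=robot.calibration('top');print(np.round(c['extrinsics'],3))
print('range',W[...,:2].reshape(-1,2).min(0),W[...,:2].reshape(-1,2).max(0))
# deck mask
m=(abs(W[...,2]-.160)<.006)
mm=np.zeros_like(m);mm[150:315,280:450]=m[150:315,280:450]
n,l,s,ce=cv2.connectedComponentsWithStats(mm.astype(np.uint8)); k=1+s[1:,4].argmax()
P=W[mm][:,:2].astype(np.float32)
r=cv2.minAreaRect(P);print('rect',r,cv2.boxPoints(r),len(P),np.median(W[mm][:,2]))
for nm,b in dict(sy=(341,247,395,261),flap=(325.6,178.4,413.3,238.7),forceps=(425.3,219.7,433.2,271),cup=(262.5,250.8,283.3,268.2),look=(257,190,275,238)).items():
    u=(b[0]+b[2])/2;v=(b[1]+b[3])/2; print(nm,world('top',u,v,np.array(d[int(v),int(u)],float)))
for (u,v) in [(302,235),(437,241),(305,162),(443,170),(438,304),(296,298),(338,253),(398,259),(352,440),(540,430)]: print(u,v,W[v,u])
cv2.imwrite('pics/crop.png',cv2.resize(p[150:315,285:450,::-1],None,fx=3.6,fy=3.6,interpolation=cv2.INTER_CUBIC))
```

```text
[[-0.002 -0.986  0.169  0.472]
 [-1.     0.003  0.006  0.098]
 [-0.006 -0.169 -0.986  0.964]
 [ 0.     0.     0.     1.   ]]
range [-0.11909183 -0.81823661] [1.24720291 1.38981092]
rect ((0.6302225589752197, 0.019090622663497925), (0.2564285397529602, 0.24692587554454803), 85.18975067138672) [[ 0.4964429  -0.09831895]
 [ 0.7424991  -0.11902519]
 [ 0.7640022   0.1365002 ]
 [ 0.517946    0.15720643]] 17281 0.15971042285949966
sy [0.58588877 0.02379527 0.17158428]
flap [0.67124884 0.01815813 0.15557671]
forceps [ 0.60233341 -0.08553797  0.16271951]
cup [0.59560002 0.2063049  0.02735548]
look [0.69522754 0.22436069 0.01249123]
302 235 [0.62185775 0.13969479 0.16113445]
437 241 [ 0.61091704 -0.10072978  0.15796935]
305 162 [ 8.15129539e-01  1.42452349e-01 -2.41373304e-05]
443 170 [ 0.79631895 -0.16018169 -0.00193145]
438 304 [ 5.05014498e-01 -1.35926099e-01  1.90953372e-04]
296 298 [5.17965142e-01 1.59767908e-01 4.86929146e-04]
338 253 [0.58955224 0.07576303 0.1594302 ]
398 259 [ 0.57879991 -0.03042713  0.15774204]
352 440 [ 0.11072235  0.018291   -0.52113004]
540 430 [ 0.30385908 -0.23396258  0.21182469]
```

View pics/crop.png

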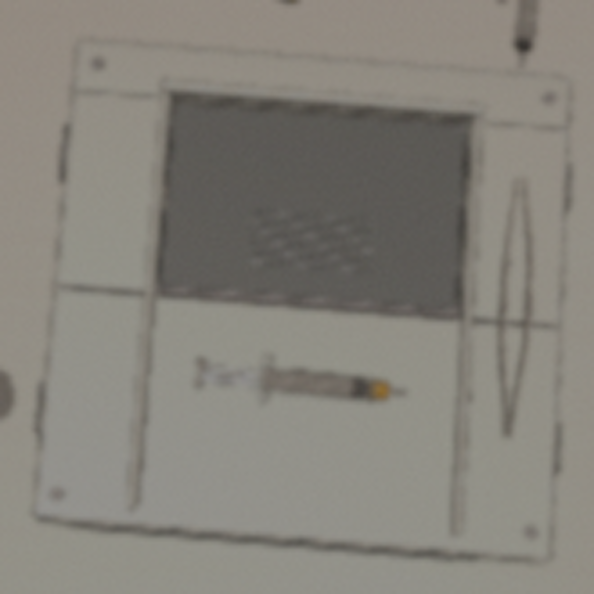

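The enlarged crop shows the syringe parallel to the seam. The plunger end is on the left at crop (195,373), the tip at (405,392) and the flange at (267,378). The flap is shut. Box origin ≈ (0.624, 0.020), yaw ≈ -4.8°, and the syringe sits at box x ≈ -0.040, y ≈ 0.

```bash
python3 - <<'E'
from h import *
W=cloud('top',np.load('dt.npy'))
print([np.round(W[v,u],2) for u,v in [(300,90),(300,45),(200,45),(450,88)]])
E
python3 -m handwheel '[[[0,0,0.06],[0.4,-0.57,0.05],0.47],[[0,0,0.06],[0.4,-0.57,0.05],0.47],[[0,0,0.067],[0.4,-0.57,0],0.47],[[0,0,0],[0.4,-0.57,0],0.47],[[0,0,0],[0.4,-0.57,0],0.47]]'
```

```text
[array([0.61, 0.11, 0.71]), array([0.62, 0.11, 0.74]), array([0.62, 0.16, 0.74]), array([0.61, 0.02, 0.71])]
time: 0.9
tool_pos: [0.303, 0.3678, 0.2357]
ee_rot: [3.141, 0.0, 3.059]
wrist_force: [0.4, 1.3, 0.6]
width: 0.0572
finger_force: 0.0
```

```bash
python3 -m handwheel '[[[0,0,0],[0.4,-0.57,0],0.47],[[0,0,0],[0.4,-0.57,0],0.47],[[0,0,0],[0.4,-0.57,0],0.47],[[0,0,0],[0.4,-0.57,0],0.47],[[0,0,0],[0.4,-0.57,0],0.47]]'
python3 -m handwheel '[[[0,0,0],[0.4,-0.57,0],0.47],[[0,0,0],[0.4,-0.57,0],0.47],[[0,0,0],[0.4,-0.57,0],0.47],[[0,0,0],[0.4,-0.57,0],0.47],[[0,0,0],[0.4,-0.57,0],0.47]]'
python3 - <<'E'
from h import *
print(robot.get_obs()['tool_pos'],robot.get_obs()['ee_rot'],robot.get_obs()['width'])
E
```

```text
time: 1.4
tool_pos: [0.403, 0.2252, 0.2357]
ee_rot: [3.141, 0.001, 3.059]
wrist_force: [1.2, -0.4, -0.0]
width: 0.0499
finger_force: 0.0
time: 1.9
tool_pos: [0.503, 0.0826, 0.2357]
ee_rot: [3.141, 0.001, 3.058]
wrist_force: [0.6, 0.1, -0.8]
width: 0.0496
finger_force: 0.0
[0.50304762 0.08263514 0.23568012] [3.14131367e+00 5.10358772e-04 3.05838216e+00] 0.049576433385579315
```

```bash
python3 -m handwheel '[[[0,0,0],[0.4,-0.57,0],0.47],[[0,0,0],[0.4,-0.57,0],0.47],[[0,0,0],[0,0,0],0.47]]'
python3 - <<'E'
from h import *
from scipy.spatial.transform import Rotation as R
o=robot.get_obs(); p,d=snap('wrist','w1'); c=robot.calibration('wrist')
K=np.array(c['mtx']);T=np.eye(4);T[:3,:3]=R.from_euler('xyz',o['ee_rot']).as_matrix();T[:3,3]=o['tool_pos'];E=T@np.array(c['hand_eye'])
np.savez('w1.npz',d=d,E=E,K=K)
for b in robot.boxes_of('syringe_mid','wrist'):
    x=b['bbox'];q=[]
    for u,v in [((x[0]+x[2])/2,(x[1]+x[3])/2)]:
        r=E[:3,:3]@np.linalg.inv(K)@[u,v,1]; q.append(E[:3,3]+r*(.168-E[2,3])/r[2])
    print(b,np.round(q,4))
print(o['tool_pos'])
E
```

```text
time: 2.2
tool_pos: [0.5439, 0.0236, 0.2347]
ee_rot: [-3.14, -0.0, 3.054]
wrist_force: [0.2, 0.6, 0.1]
width: 0.0502
finger_force: 0.0
{'bbox': [517.4, 296.0, 547.0, 360.5], 'p': 0.7} [[0.5895 0.1489 0.168 ]]
{'bbox': [263.5, 315.9, 376.6, 356.4], 'p': 0.68} [[0.5837 0.0208 0.168 ]]
[0.54389739 0.02364081 0.23469347]
```

View pics/w1.png

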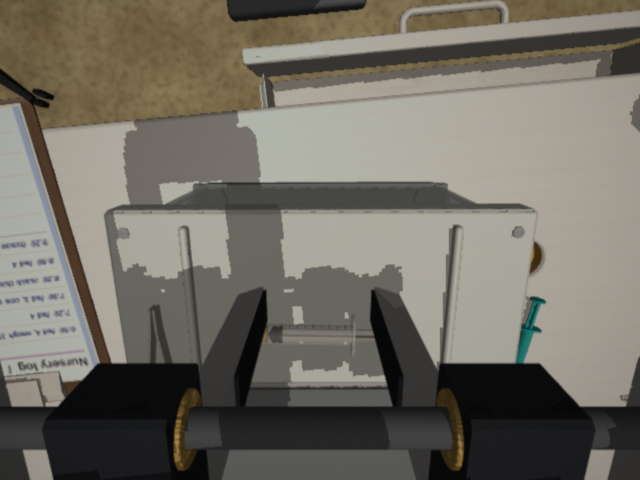

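The wrist view shows the syringe at (315,335), ahead of both fingertips (265,290) and (375,290). The world estimate is (0.584, 0.021), which agrees with the top view. I'll lower the tips now.

```bash
python3 -m handwheel '[[[0,0,0],[0,0,-0.45],0.47],[[0,0,0],[0,0,-0.42],0.47],[[0,0,0],[0,0,0],0.47]]'
python3 -m handwheel '[[[0,0,0],[0.15,-0.013,0],0.47],[[0,0,0],[0.15,-0.013,0],0.47],[[0,0,0],[0.15,-0.013,0],0.47],[[0,0,0],[0.15,-0.013,0],0.47],[[0,0,0],[0.1,-0.008,0],0.47]]'
```

```text
time: 2.6
tool_pos: [0.5399, 0.0283, 0.1889]
ee_rot: [3.141, -0.007, 3.06]
wrist_force: [0.2, -0.0, -0.7]
width: 0.0496
finger_force: 0.0
time: 3.1
tool_pos: [0.5785, 0.0238, 0.1924]
ee_rot: [3.141, 0.001, 3.058]
wrist_force: [-0.3, 0.0, -0.7]
width: 0.0501
finger_force: 0.1
```

```bash
python3 -m handwheel '[[[0,0,0],[0.1,-0.008,-0.02],0.47],[[0,0,0],[0.1,-0.008,-0.02],0.47],[[0,0,0],[0.1,-0.008,-0.01],0.47],[[0,0,0],[0.1,-0.008,0],0.47],[[0,0,0],[0.1,-0.008,0],0.47]]'
python3 -m handwheel '[[[0,0,0],[0.1,-0.008,0],0.47],[[0,0,0],[0.1,-0.008,0],0.47],[[0,0,0],[0.1,-0.008,0],0.47],[[0,0,0],[0.1,-0.008,0],0.47],[[0,0,0],[0.1,-0.008,0],0.47]]'
python3 - <<'E'
from h import *
p,d=snap('top')
cv2.imwrite('pics/t2.png',cv2.resize(p[140:315,275:450,::-1],None,fx=3.4,fy=3.4,interpolation=cv2.INTER_CUBIC))
p,d=snap('wrist'); cv2.imwrite('pics/w2.png',p[:,:,::-1])
E
```

```text
time: 3.6
tool_pos: [0.6027, 0.0219, 0.1894]
ee_rot: [3.141, -0.0, 3.058]
wrist_force: [-0.3, 0.3, -0.3]
width: 0.0497
finger_force: 0.0
time: 4.1
tool_pos: [0.6278, 0.0199, 0.1895]
ee_rot: [3.142, 0.0, 3.059]
wrist_force: [-0.0, -0.7, 0.3]
width: 0.0499
finger_force: 0.1
```

View pics/w2.png

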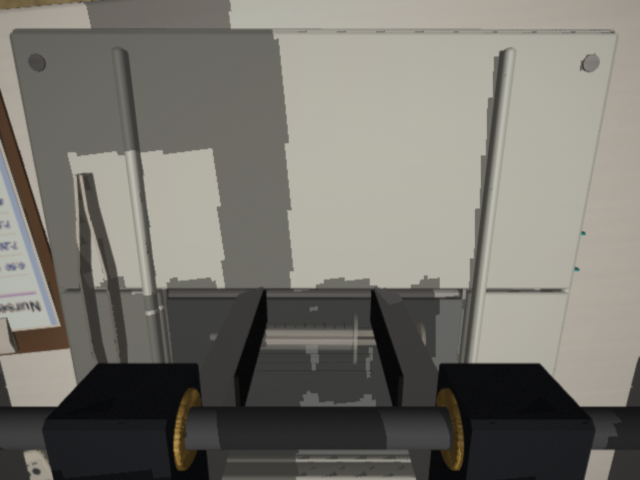

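The wrist view shows the syringe at (318,337), square to the fingers and now on the flap, with the flap shut and the forceps untouched. I'll keep pushing until it is past the pad.

```bash
python3 -m handwheel '[[[0,0,0],[0.1,-0.008,0],0.47],[[0,0,0],[0.1,-0.008,0],0.47],[[0,0,0],[0.1,-0.008,0],0.47],[[0,0,0],[0.1,-0.008,0],0.47],[[0,0,0],[0.1,-0.008,0],0.47]]'
python3 -m handwheel '[[[0,0,0],[0.1,-0.008,0],0.47],[[0,0,0],[0.1,-0.008,0],0.47],[[0,0,0],[0.1,-0.008,0],0.47],[[0,0,0],[0.1,-0.008,0],0.47],[[0,0,0],[0,0,0],0.47]]'
python3 -m handwheel '[[[0,0,0],[-0.1,0.008,0],0.47],[[0,0,0],[-0.2,0.017,0],0.47],[[0,0,0],[-0.1,0.008,0.1],0.7],[[0,0,0],[0,0,0],1],[[0,0,0],[0,0,0],1]]'
python3 - <<'E'
from h import *
p,d=snap('wrist'); cv2.imwrite('pics/w3.png',p[:,:,::-1])
E
```

```text
time: 4.7
tool_pos: [0.6528, 0.0179, 0.1895]
ee_rot: [3.142, -0.0, 3.059]
wrist_force: [-0.1, -0.1, -0.5]
width: 0.0498
finger_force: 0.1
time: 5.2
tool_pos: [0.6729, 0.0162, 0.1892]
ee_rot: [3.141, -0.0, 3.058]
wrist_force: [-0.2, -0.6, -0.0]
width: 0.0499
finger_force: 0.0
time: 5.7
tool_pos: [0.6523, 0.018, 0.1955]
ee_rot: [3.141, 0.002, 3.059]
wrist_force: [-0.1, 0.5, 0.9]
width: 0.0291
finger_force: 0.0
```

View pics/w3.png

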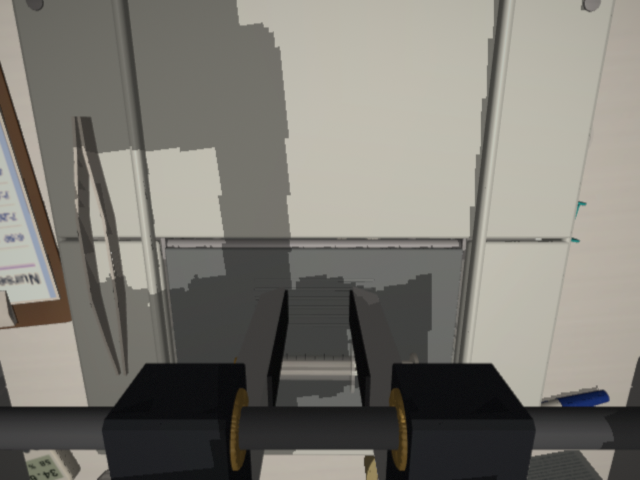

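The syringe (320,370) lies on the shut flap beyond the pad, and the fingers are over the pad (rows 285–325). I'll finish closing them, then press.

```bash
python3 -m handwheel '[[[0,0,0],[0.05,-0.004,0],1],[[0,0,0],[0.05,-0.004,0],1],[[0,0,0],[0,0,-0.1],1],[[0,0,0],[0,0,-0.1],1],[[0,0,0],[0,0,-0.1],1]]'
python3 -m handwheel '[[[0,0,0],[0,0,-0.1],1],[[0,0,0],[0,0,-0.1],1],[[0,0,0],[0,0,-0.1],1],[[0,0,0],[0,0,-0.06],1],[[0,0,0],[0,0,0],1]]'
python3 -m handwheel '[[[0,0,0],[0,0,0],1],[[0,0,0],[0,0,0],1],[[0,0,0],[0,0,0],1]]'
python3 - <<'E'
from h import *
p,d=snap('wrist'); cv2.imwrite('pics/w4.png',p[:,:,::-1])
E
```

```text
time: 6.25
tool_pos: [0.6585, 0.0175, 0.18]
ee_rot: [3.141, 0.003, 3.058]
wrist_force: [2.2, -1.0, 3.9]
width: 0.0006
finger_force: 2.3
time: 6.75
tool_pos: [0.6572, 0.0176, 0.161]
ee_rot: [3.142, -0.0, 3.059]
wrist_force: [1.8, -0.3, 1.9]
width: 0.0007
finger_force: 1.5
time: 7.05
tool_pos: [0.6575, 0.0176, 0.1616]
ee_rot: [3.142, 0.0, 3.059]
wrist_force: [1.4, -0.2, 3.3]
width: 0.0004
finger_force: 1.6
```

View pics/w4.png

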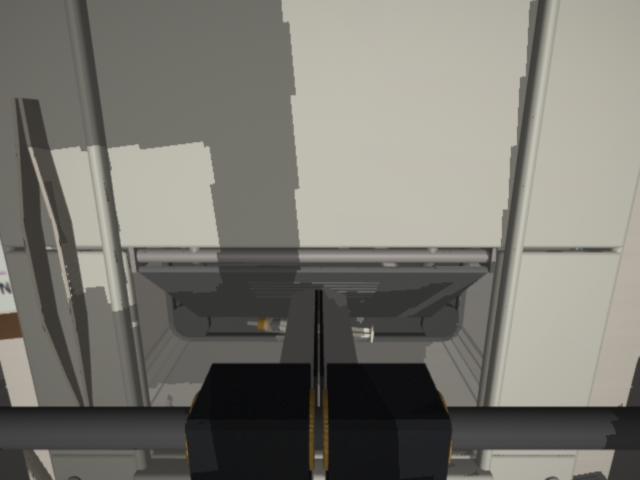

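Run:
```python
from h import *
from scipy.spatial.transform import Rotation as R
o=robot.get_obs(); p,d=snap('wrist'); c=robot.calibration('wrist')
K=np.array(c['mtx']);T=np.eye(4);T[:3,:3]=R.from_euler('xyz',o['ee_rot']).as_matrix();T[:3,3]=o['tool_pos'];E=T@np.array(c['hand_eye'])
for u,v in [(266,325),(280,326),(355,331),(372,334),(230,330),(320,300),(200,305)]:
    z=d[v,u]; print(u,v,z,np.round((E@np.r_[np.linalg.inv(K)@[u,v,1]*z,1])[:3],3))
print([(b['bbox'],b['p']) for b in robot.boxes_of('syringe_mid','wrist')])
```

```text
266 325 0.32836038 [ 0.725 -0.031  0.019]
280 326 0.32689714 [ 0.727 -0.02   0.021]
355 331 0.32575256 [0.735 0.04  0.023]
372 334 0.32007122 [0.735 0.053 0.029]
230 330 0.34366283 [ 0.734 -0.064  0.006]
320 300 0.18020119 [0.649 0.019 0.15 ]
200 305 0.22577898 [ 0.665 -0.049  0.109]
[([247.4, 316.1, 374.6, 343.6], 0.85)]
```

The view and the depth put the syringe at z ≈ 0.02 on the box floor, at x ≈ 0.73, with the flap wide open. I'll lift away.

```bash
python3 -m handwheel '[[[0,0,0],[0,0,0.2],1],[[0,0,0],[0,0,0.3],1],[[0,0,0],[0,0,0.5],1],[[0,0,0],[0,0,0.6],1],[[0,0,0],[0,0,0.6],1]]'
python3 -m handwheel '[[[0,0,0],[-0.6,0,0.2],1],[[0,0,0],[-0.6,0,0],1],[[0,0,0],[-0.6,0,0],1],[[0,0,0],[-0.6,0,0],1],[[0,0,0],[0,0,0],1]]'
python3 -m handwheel '[[[0,0,0],[0,0,0],1],[[0,0,0],[0,0,0],1],[[0,0,0],[0,0,0],1],[[0,0,0],[0,0,0],1],[[0,0,0],[0,0,0],1]]'
python3 - <<'E'
from h import *
p,d=snap('wrist'); q,_=snap('top'); cv2.imwrite('pics/f.png',np.hstack([cv2.resize(p,(400,300)),cv2.resize(q[140:320,220:460],(400,300))])[:,:,::-1])
for n in ['syringe_mid','forceps','food_cup','flap']: print(n,[(b['bbox'],round(b['p'],2)) for b in robot.boxes_of(n,'top')])
E
```

```text
time: 7.7
tool_pos: [0.6566, 0.0177, 0.2731]
ee_rot: [3.142, -0.002, 3.059]
wrist_force: [0.4, -0.1, 0.0]
width: 0.0007
finger_force: 0.0
time: 8.2
tool_pos: [0.5343, 0.0179, 0.2832]
ee_rot: [3.141, -0.0, 3.059]
wrist_force: [-0.5, -0.1, 0.3]
width: 0.0
finger_force: 0.0
time: 8.7
tool_pos: [0.5378, 0.0176, 0.2811]
ee_rot: [3.142, -0.001, 3.059]
wrist_force: [0.3, 0.1, -0.6]
width: 0.0006
finger_force: 0.0
syringe_mid [([257.6, 191.6, 273.9, 236.4], 0.6)]
forceps [([293.7, 160.0, 442.3, 305.7], 0.4)]
food_cup [([261.8, 249.3, 285.6, 270.7], 0.87)]
flap [([327.2, 178.0, 358.8, 236.0], 0.75)]
```

View pics/f.png

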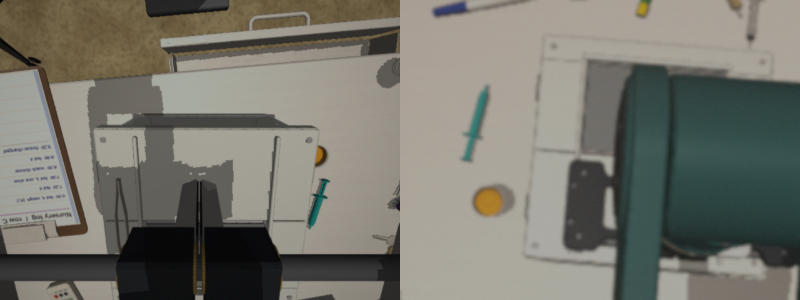

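The tray is clear and the forceps and cup are in place. The flap is partly hidden, so I'll check from depth that it is shut.

```bash
python3 -m handwheel '[[[0,0,0],[0,0,0],1],[[0,0,0],[0,0,0],1],[[0,0,0],[0,0,0],1],[[0,0,0],[0,0,0],1],[[0,0,0],[0,0,0],1]]'
python3 - <<'E'
from h import *
p,d=snap('top'); d0=np.load('dt.npy')
W=cloud('top',d);W0=cloud('top',d0)
for v in (185,195,205,215,225): print(v,np.round(np.median(W[v-1:v+2,333:343,2]),4),np.round(np.median(W0[v-1:v+2,333:343,2]),4))
o=robot.get_obs();print(o['time'],o['wrist_force'],robot.close_job())
E
```

```text
time: 9.5
tool_pos: [0.5374, 0.0176, 0.2815]
ee_rot: [3.142, 0.0, 3.059]
wrist_force: [-0.8, 0.3, -0.3]
width: 0.0002
finger_force: 0.0
185 0.1597 0.1591
195 0.1597 0.1598
205 0.1594 0.1593
215 0.1589 0.1595
225 0.159 0.1591
the job is handed in; nothing more can be done
9.55 [-0.37924771 -0.63145349  0.39431418] None
```

The syringe was pushed onto the flap and dropped to the box floor, the flap swung shut by itself (depth matches the start), the forceps and cup look undisturbed, and I handed the job in at 9.55 s; no verdict was returned.

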